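# Shut the extraction damper with the flat screwdriver

## Task

Shut the extraction damper on the bench: first swing the orange pawl out clear of the ratchet wheel, then turn the wheel's slotted spindle a quarter turn clockwise with the flat (red) screwdriver from the rack until the white line points at the red stripe, and swing the pawl fully back in so that it holds the wheel there. Put the screwdriver back upright in a free hole of its rack, collar down on the board, and leave everything else where it stands.

Things in the scene. Friction and masses are not known exactly. Their poses are not given: they have to be found in the camera images.
- damper: fixed grey sheet-metal box 200 x 200 x 70 mm (origin: centre of underside). On top: steel ratchet wheel centred at own (0, -30) mm; orange pawl on the wheel's own +y side; green stripe (open) in own +x of the wheel, red stripe (shut) in own -y of it; aluminium pipe stub 40 mm across at own (74, -74) mm, its top 140 mm above the table
- slot (a point): centre of the slot's mouth, 93 mm above the table, in the brass head (28 x 24 mm) on the wheel. Turns with the wheel; x axis along the slot, towards the wheel's white line. Slot 18 mm long, closed ends, 9 mm deep to a flat floor, 10 mm wide at the mouth narrowing to 4 mm wide from 3 mm down. The wheel is 84 mm across its 12 teeth, upper face 84 mm above the table
- wheel (a joint): wheel angle: 0 = white line at the green stripe (open), grows CLOCKWISE seen from above, 1.571 = at the red stripe (shut). Starts within 0.09 of 0. Range -0.3 to 2.0, no stop at the red stripe; stays where left (friction about 0.1 N m). With the pawl in it can move only about 0.14 either way about 0 or 1.571. The blade has about 0.13 rad of play in the slot either way
- pawl (a joint): angle of the orange pawl about its upright pivot: 0 = in, nose between two teeth, against a stop; grows as the free end swings away from the wheel (anticlockwise from above) to 0.5 = fully out, at a stop. Nose clear of the teeth above about 0.15. Stays where left (friction about 0.08 N m). Starts in
- pawl_post (a point): top centre of the pawl's orange upright post: 10 mm thick, top 112 mm above the table, free to push on down to 84 mm, 115 mm from the pivot; moves with the pawl. With the pawl in it is at own (45, 22) mm of the damper box; pushing it in the box's own +y swings the pawl out, -y back in
- pawl_pivot (a point): the pawl's pivot axis, at the height of the box top (70 mm), at own (-70, 22) mm of the damper box
- flat_driver: flat screwdriver standing blade-down in the rack, 0.12 kg. Origin on its axis at the underside of its 30 mm black collar, which rests on the rack; z up. Red square handle 25 x 25 mm, from 6 to 75 mm above the origin, faces square to own x and y; a black stripe on its end shows the blade's width direction (own x)
- driver_tip (a point): middle of the blade's end, on the axis 75 mm below the screwdriver's origin, same axes. Blade 12 mm wide (own x), 2.5 mm thick (own y), the last 3 mm 10 x 1.6 mm; above it an 8 mm round shaft
- rack: birch-plywood screwdriver rack, fixed: 90 x 210 x 100 mm (own x, y, z; origin at centre of underside). Top board 70 mm wide, 18 mm thick, on end legs, with three 20 mm round through holes on its y axis, 65 mm apart; each tool starts in one of them. Open below but for a 6 mm foot board
- rack_hole0 (a point): mouth of a rack hole at own y = -65 mm, 100 mm above the table
- rack_hole1 (a point): mouth of the middle rack hole, 100 mm above the table
- rack_hole2 (a point): mouth of a rack hole at own y = +65 mm, 100 mm above the table
- cross_driver: bystander in the rack: a cross-head screwdriver, blue round handle 25 mm thick, up to 75 mm above its origin (underside of its collar)
- nut_driver: bystander in the rack: a nut driver, yellow round handle 25 mm thick, up to 75 mm above its origin (underside of its collar)
- tape_measure: bystander: a blue and black tape measure 65 x 40 x 60 mm high, origin under its centre
- screw_jar: bystander: a screw jar 60 mm across, 80 mm high, origin under its centre
- spray_can: bystander: a blue spray can 60 mm across, 170 mm high, origin under its centre
- tape_roll: bystander: an orange roll of tape lying flat, 90 mm across, 25 mm high, origin under its centre
- carton: bystander: a cardboard box 90 x 60 x 50 mm, origin under its centre
- battery: bystander: a grey and red drill battery 80 x 65 x 57 mm high, origin under its centre
- drill: bystander: a cordless drill standing on its battery, 235 mm long (65 back to 170 mm ahead in own x), 192 mm high, origin under its centre
There are look-alikes about, which are no part of the job. What is shaped like the flat_driver but turquoise is not meant.

How it is judged (in metres and radians):
On the way, in this order (a step that is already met when the one before it is completed fails the run):
1. the pawl is swung out, clear of the teeth, with the wheel still at the green stripe (value of joint pawl above 0.2 rad and value of joint wheel between -0.2 and 0.2 rad), for 0.2 s.
2. the flat screwdriver's blade is in the slot, wheel not yet turned, pawl out (all of step 1 and horizontal distance between driver_tip and slot below 0.005 m and z of driver_tip in the frame of slot below -0.004 m), for 0.1 s.
3. the wheel's white line has been brought to the red stripe (within 0.12 rad) with the blade in the slot and the pawl out (horizontal distance between driver_tip and slot below 0.005 m and z of driver_tip in the frame of slot below -0.004 m and value of joint wheel between 1.451 and 1.691 rad and value of joint pawl above 0.2 rad), for 0.2 s.
4. the pawl is back in, holding the wheel there (value of joint wheel between 1.451 and 1.691 rad and value of joint pawl below 0.06 rad), for 0.2 s.
At the end, for the whole second after the job is handed in: The wheel stands at 1.571 within 0.12 rad (white line at the red stripe), the pawl is in (below 0.06 rad), and the flat screwdriver stands at rest and upright (within 0.15 rad) in a hole of the rack, within 10 mm of the hole row's line, collar down on the board (within 5 mm) (all of step 4 and x of flat_driver in the frame of rack between -0.01 and 0.01 m and y of flat_driver in the frame of rack between -0.077 and 0.077 m and z of flat_driver in the frame of rack between 0.095 and 0.105 m and angle between flat_driver's own z axis and vertical below 0.15 rad and linear speed of flat_driver below 0.03 m/s); the robot touches nothing.
It fails at once if a bystander on the bench is knocked away (50 mm) or over (distance of any of tape_measure, screw_jar, spray_can, tape_roll, carton, battery, drill from where it was at the start of the episode above 0.05 m or angle between any of tape_measure, screw_jar, spray_can, tape_roll, carton, battery, drill's own z axis and vertical above 0.6 rad).
It fails at once if one of the other rack tools is pulled out or knocked (30 mm) (distance of any of cross_driver, nut_driver from where it was at the start of the episode above 0.03 m).
It also fails if it takes over 72 s, if anything falls off the work surface, if the arm or the gripper's body presses on something with over 40 N, if the wrist force passes 120 N, or if a joint passes its speed limit or range.

## Robot

A 7-joint arm with a two-finger parallel gripper is mounted at the origin on the work surface. World frame = base frame: x ahead of the robot, y to its left, z up, the work surface at z = 0. Lengths are in mm, angles in rad, forces in N, time in s.
With the tool pointing down it reaches from about 425 to 800 mm from the base axis. Payload 8.3 kg.
Tool frame: the origin (TCP) lies midway between the tips of the shut fingers; the grasp point (between the pads) lies 19 mm behind it; z points along the fingers, y is the line along which they close (so a half turn about z gives the same grasp; the last joint's range is limited). The gripper opens to 85 mm and grips with 20 to 120 N. Pads are 22 mm wide; open, the fingers measure 114 mm over their backs; the gripper's body (76 mm by 85 mm) begins 54 mm behind the grasp point. The pads swing forward as they close: fully open they stand 13 mm farther back than shut.
Start: joints at [-1.287, 0.383, 0.016, 1.37, -0.006, 1.388, -0.046], TCP at [212.379, 587.791, 231.279] pointing down, gripper open.
Joint ranges: [-2.95, 2.95], [-0.25, 2.06], [-1.52, 1.56], [0.18, 2.33], [-1.44, 4.58], [0.02, 2.06], [-3.01, 3.01]. Speed limits (rad/s): [2.39, 2.39, 3.01, 3.01, 3.14, 3.14, 3.14].

## Interface

Orientations are given as a unit quaternion [x, y, z, w].
In Python, from rig import * gives the robot as it stands. Calls block until the motion is done:
- move_pose(position, orientation): joint-space move of the TCP to a pose.
- move_linear(position, ori=None, vel=150): straight line of the TCP; ori=None keeps the orientation; vel is the mean speed in mm/s.
- move_joints(angles): joint-space move.
- command_gripper(opening, strength=None): finger opening in mm; strength is the grip in N (None keeps the last); returns when the fingers have stopped.
- wait(seconds).
- inverse_kinematics(position, orientation): joint angles nearest the present ones, or None.
- capture(name): name is "side" or "top"; returns a dict with "img" (420x560x3 uint8, red, green, blue), "depth" (420x560 float32, mm along the optical axis (not along the pixel's ray), 0 where there is no reading), "K" (3x3 intrinsics, pixels), "k1" (the pictures are not rectified: a ray, as slopes to the right and down, at radius r is drawn at 1 + k1 r^2 times it, then the intrinsics apply), "pose" (4x4, takes a point from camera to world coordinates). Camera axes: x right, y down, z forward; pixel columns grow to the right and rows downward; lengths in mm; the calibration is good to about 2 mm. A picture is of the moment at which its call begins.
A pose or a line that the arm cannot do raises MotionError and nothing moves.
- hand_in(): hands the job in; it is judged then, once.
Readings, each from a call of its own:
- get_clock(): time.
- get_joints(): joint angles.
- get_qvel(): joint speeds.
- get_joint_torque(): joint torques, N m.
- get_tool_pos(): TCP position.
- get_eef_rot(): TCP orientation.
- get_wrist_force(): force on the tool from outside, world axes, zero at the start.
- get_torque(): the same for the moment, N m.
- get_gripper_width(): finger opening in mm.
- get_finger_force(): force on a finger pad.
Only numpy, scipy, OpenCV 4.12 (cv2) and the standard library are available. Lean on these libraries where they do the work, as an engineer would, in place of code of your own. Each camera call takes 0.05 s, during which the arm holds its last target. There are 200 camera calls.

## Working session

There is one attempt and no reset: what is moved stays moved. The work goes in short steps, each a Python script; the robot and the scene stay as the last script left them, time stands still between calls to the robot, and variables do not carry over. Pictures are saved under pics/ and viewed, at most 11 in all, crops included, and the job is handed in when it is done.

```bash
ls; mkdir -p pics
python3 - <<'E'
from rig import *
import cv2,numpy as np,pickle
for n in("top","side"):
    c=capture(n); pickle.dump(c,open(n+'.pkl','wb'))
    cv2.imwrite(f'pics/{n}0.png',c['img'][:,:,::-1])
    print(n,c['K'].tolist(),c['k1'],np.round(c['pose'],3).tolist())
print(get_clock(),get_eef_rot())
E
```

```text
pics
top [[405.9473432251009, 0.0, 275.0687991368504], [0.0, 405.9473432251009, 209.2168191574531], [0.0, 0.0, 1.0]] -0.11736457950641445 [[0.007, -0.988, 0.152, 395.537], [-1.0, -0.005, 0.017, -12.659], [-0.016, -0.152, -0.988, 1200.848], [0.0, 0.0, 0.0, 1.0]]
side [[419.81989483721503, 0.0, 279.07914546385643], [0.0, 419.81989483721503, 206.50973152404873], [0.0, 0.0, 1.0]] 0.04069898634097953 [[-0.931, -0.235, 0.278, 224.766], [-0.363, 0.553, -0.75, 829.337], [0.023, -0.799, -0.601, 745.288], [0.0, 0.0, 0.0, 1.0]]
0.1 [ 1.72499850e-01  9.85009130e-01 -8.93675719e-04 -1.28806602e-04]
```

View pics/top0.png

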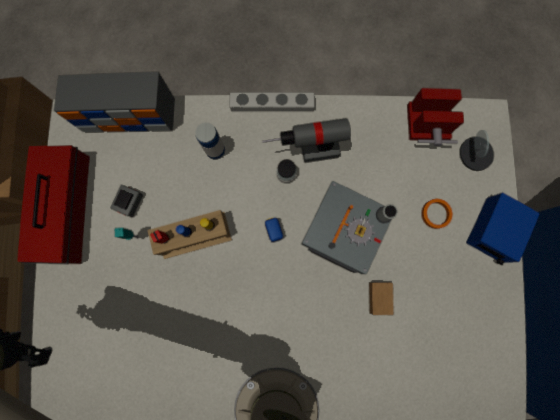

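View pics/side0.png

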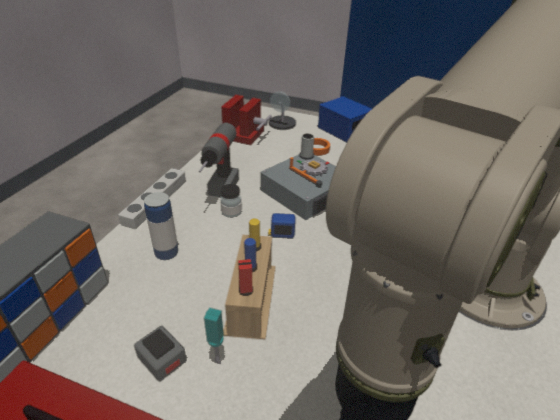

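Top view: the red flat driver is in the rack at (158,236). It could be mistaken for the turquoise look-alike at (122,232), and other red things are the toolbox (50,200), the vise (435,115) and the drill ring (320,132). Other rack tools are blue (183,231) and yellow (207,223). The damper is at (348,228), with green stripe (367,213), red stripe (378,241), pawl post end (350,208) and pivot (332,245). I choose the red one in the rack and check it in a close crop.

```bash
cat > h.py <<'E'
import numpy as np,cv2
def D(c): return np.array([c['k1'],0,0,0,0])
def _und(c,uv):
    uv=np.atleast_2d(np.asarray(uv,float)); q=(uv-c['K'][:2,2])/[c['K'][0,0],c['K'][1,1]]; p=q.copy()
    for _ in range(20): p=q/(1+c['k1']*(p**2).sum(1,keepdims=True))
    return p
def ray(c,uv):
    p=_und(c,uv); d=np.c_[p,np.ones(len(p))]@c['pose'][:3,:3].T
    return c['pose'][:3,3],d
def onplane(c,uv,z):
    o,d=ray(c,uv); return o+d*((z-o[2])/d[:,2:3])
def proj(c,X):
    X=np.atleast_2d(X); q=(X-c['pose'][:3,3])@c['pose'][:3,:3]; p=q[:,:2]/q[:,2:]
    return p*(1+c['k1']*(p**2).sum(1,keepdims=True))*[c['K'][0,0],c['K'][1,1]]+c['K'][:2,2]
def down(a):
    "quaternion, tool z down, tool y (closing line) at world angle a"
    from scipy.spatial.transform import Rotation as R
    y=np.array([np.cos(a),np.sin(a),0]); z=np.array([0,0,-1.]); x=np.cross(y,z)
    return R.from_matrix(np.c_[x,y,z]).as_quat()
E
python3 - <<'E'
import pickle,cv2,numpy as np
from h import *
t=pickle.load(open('top.pkl','rb'));s=pickle.load(open('side.pkl','rb'))
a=cv2.resize(t['img'][175:280,295:405],None,fx=3.6,fy=3.6,interpolation=cv2.INTER_CUBIC)
b=cv2.resize(t['img'][195:265,110:240],None,fx=3,fy=3,interpolation=cv2.INTER_CUBIC)
d=cv2.resize(s['img'][130:220,250:350],None,fx=3.9,fy=3.9,interpolation=cv2.INTER_CUBIC)
o=np.zeros((600,800,3),np.uint8);o[:378,:396]=a;o[385:595,:390]=b;o[:351,400:790]=d
e=cv2.resize(s['img'][210:350,200:290],None,fx=1.7,fy=1.7,interpolation=cv2.INTER_CUBIC);o[355:355+e.shape[0],450:450+e.shape[1]]=e
cv2.imwrite('pics/crop1.png',o[:,:,::-1])
# depth-based box top/rack board
dep=t['depth'];v,u=np.mgrid[:420,:560]
o_,dd=ray(t,np.c_[u.ravel(),v.ravel()]); P=o_+dd*dep.reshape(-1,1); P=P.reshape(420,560,3)
hsv=cv2.cvtColor(t['img'],cv2.COLOR_RGB2HSV);Z=P[...,2]
def rect(m,n):
    k,l,st,ce=cv2.connectedComponentsWithStats(m.astype(np.uint8)); i=1+np.argmax(st[1:,4]); mm=l==i
    r=cv2.minAreaRect(P[mm][:,:2].astype(np.float32)); print(n,st[i],r,np.median(P[mm][:,2]))
w=np.zeros_like(Z,bool);w[175:280,295:405]=1
rect(w&(Z>60)&(Z<150),'box')
w=np.zeros_like(Z,bool);w[195:270,143:240]=1
rect(w&(Z>85)&(Z<112),'rack')
def blob(n,m,z,win):
    w=np.zeros_like(m);w[win[1]:win[3],win[0]:win[2]]=1;m=m&w
    k,l,st,ce=cv2.connectedComponentsWithStats(m.astype(np.uint8)); i=1+np.argmax(st[1:,4])
    print(n,st[i,4],ce[i].round(1),onplane(t,ce[i],z).round(1),'zmed',np.median(Z[l==i]))
H,S,V=hsv[...,0],hsv[...,1],hsv[...,2]
D_=(295,175,405,280)
blob('green',(H>40)&(H<90)&(S>110),70,D_)
blob('red',((H<5)|(H>174))&(S>130),70,D_)
blob('orange',(H>5)&(H<18)&(S>130),84,D_)
blob('brass',(H>18)&(H<32)&(S>90),93,D_)
blob('pipe',(Z>130)&(Z<150),140,D_)
blob('handle',(Z>166)&(Z<185)&((H<8)|(H>172)),175,(143,215,175,260))
blob('blue',(Z>166)&(Z<185)&(H>100)&(H<130),175,(143,215,240,260))
blob('yellow',(Z>166)&(Z<185)&(H>18)&(H<35),175,(143,210,240,260))
E
```

```text
box [ 303  181   94   93 5116] ((518.3617553710938, -200.304931640625), (201.4781951904297, 206.73208618164062), 64.69161987304688) 71.09586238392501
rack [ 148  210   80   45 1546] ((500.995849609375, 249.01388549804688), (71.544189453125, 212.2576141357422), 15.594953536987305) 100.7865835512464
green 18 [367.5 212. ] [[ 563.1 -254.6   70. ]] zmed 71.83873162763632
red 20 [377.2 240. ] [[ 484.  -279.8   70. ]] zmed 72.5066384641284
orange 134 [342.3 223.4] [[ 528.8 -180.3   84. ]] zmed 83.54886295723634
brass 87 [360.1 230.4] [[ 508.4 -227.8   93. ]] zmed 92.26682519621522
pipe 170 [389.6 211.4] [[ 554.6 -298.9  140. ]] zmed 140.5382408449999
handle 97 [156.2 235.6] [[483.6 309.8 175. ]] zmed 175.63897314408155
blue 71 [180.1 229.1] [[500.9 247.8 175. ]] zmed 174.8882978400759
yellow 77 [204.5 222.6] [[518.  185.2 175. ]] zmed 174.99107948082155
```

View pics/crop1.png

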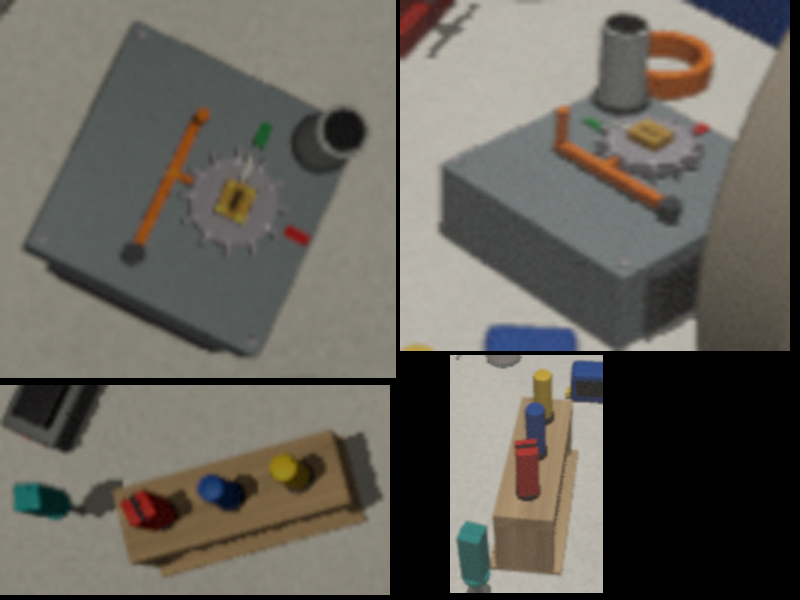

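Run:
```python
import pickle,cv2,numpy as np
from h import *
t=pickle.load(open('top.pkl','rb'));s=pickle.load(open('side.pkl','rb'))
def rectify(c,ctr,z,half,n=390):
    # metric view of the horizontal plane z: up=+x, right=-y
    g=np.linspace(-half,half,n); X=ctr[0]-g[:,None]+0*g[None]; Y=ctr[1]-g[None]+0*g[:,None]
    uv=proj(c,np.c_[X.ravel(),Y.ravel(),np.full(X.size,z)]).reshape(n,n,2).astype(np.float32)
    return cv2.remap(c['img'],uv[...,0],uv[...,1],cv2.INTER_CUBIC)
o=np.zeros((600,800,3),np.uint8)
a=rectify(t,(483.6,309.8),175,30,300);b=rectify(s,(483.6,309.8),175,30,300)
c=rectify(t,(508.4,-227.8),88,50,300);d=rectify(s,(508.4,-227.8),88,50,300)
o[:300,:300]=a;o[300:,:300]=b;o[:300,400:700]=c;o[300:,400:700]=d
cv2.imwrite('pics/rect1.png',np.clip(o.astype(float)*1.4,0,255).astype(np.uint8)[:,:,::-1])
# post top, pivot etc
print('post guess from top img',onplane(t,[351.4,206.4],112))
```

```text
post guess from top img [[ 572.04411831 -201.87887069  112.        ]]
```

View pics/rect1.png

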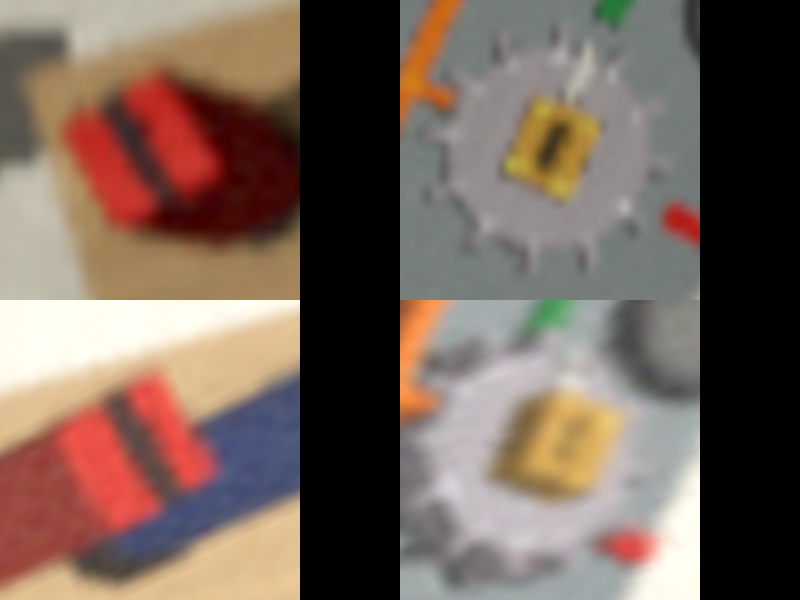

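The crop confirms the choice: a red square-handled driver in the rack's end hole, with its stripe running from (108,100) to (168,204). Handle axis is about (483.4,311.5) and blade direction about 0.517 rad. On the wheel, the head centre is (552,148), giving the slot at about (508.8,-227.5), and the white line sits at (588,45), about -0.345 rad. Now the pawl.

```bash
cat >> h.py <<'E'
YAW=-0.449; C=np.array([521.4,-200.8])
def own(x,y): c,s=np.cos(YAW),np.sin(YAW); return C+[c*x-s*y,s*x+c*y]
def postat(th,dy=0): return own(-70+115*np.cos(th),22+115*np.sin(th)+dy)
E
python3 - <<'E'
from rig import *
from h import *
print(postat(0))
best=None
for k in(0,np.pi):
    q=inverse_kinematics([*postat(0),260],down(YAW+np.pi/2+k)); print(k,None if q is None else np.round(q,2))
    q2=inverse_kinematics([483.4,311.6,260],down(.517+k)); print('drv',k,None if q2 is None else np.round(q2,2))
    for a in(-.36,-.36-1.8):
        q3=inverse_kinematics([508.8,-227.5,260],down(a+k)); print('slot',a,k,None if q3 is None else np.round(q3,2))
E
```

```text
[ 571.48909992 -200.51352355]
0 [-0.37  0.44  0.93  1.41 -0.35  1.46  1.68]
drv 0 [-0.88  0.27  0.31  1.48 -0.08  1.41 -0.04]
slot -0.36 0 [-0.32  0.29  0.86  1.54 -0.22  1.41  0.19]
slot -2.16 0 [-0.59  0.51  1.37  1.55 -0.5   1.49 -1.37]
3.141592653589793 [-0.47  0.52  1.13  1.41 -0.47  1.5  -1.37]
drv 3.141592653589793 [ 0.24  0.56 -1.28  1.43  0.53  1.54  2.64]
slot -0.36 3.141592653589793 [-0.59  0.51  1.37  1.55 -0.5   1.49 -2.71]
slot -2.16 3.141592653589793 [-0.39  0.31  0.96  1.54 -0.26  1.42  1.57]
```

Run:
```python
from rig import *
from h import *
import pickle
a0=YAW+np.pi/2
move_pose([*postat(0),260],down(a0)); command_gripper(40,20)
move_linear([*postat(0),150]); print(get_clock(),get_tool_pos(),get_joints().round(2) if hasattr(get_joints(),'round') else get_joints())
for n in('top','side'):
    c=capture(n);pickle.dump(c,open(n+'1.pkl','wb'))
move_linear([*postat(0),93],vel=60); print(get_wrist_force())
command_gripper(18,20); print(get_gripper_width(),get_finger_force(),get_wrist_force())
for th in(.12,.24,.36,.47):
    move_linear([*postat(th),93],down(a0+th),vel=60); print(th,np.round(get_wrist_force(),1))
command_gripper(40); move_linear([*postat(.47),260],vel=200)
print(get_clock())
```

```text
4.5333 [ 571.97077707 -200.90551602  150.98228896] [-0.35  0.51  0.89  1.57 -0.41  1.25  1.73]
[ 0.16895265 -0.23915631  1.17169647]
17.927259445210378 0.0 [ 0.66472819 -0.2140617  -0.72509068]
0.12 [-0.4 -0.3  0.6]
0.24 [ 0.  -0.4 -0.1]
0.36 [-0.1  0.1  0.2]
0.47 [ 0.  -0.1  0. ]
8.9083
```

Run:
```python
from rig import *
from h import *
import pickle
move_pose([483.4,311.6,260],down(.517)); command_gripper(60,60)
t=capture('top');s=capture('side');pickle.dump((t,s),open('p2.pkl','wb'))
o=np.zeros((420,800,3),np.uint8)
o[:378,:396]=cv2.resize(t['img'][175:280,295:405],None,fx=3.6,fy=3.6,interpolation=cv2.INTER_CUBIC)
o[:,400:]=cv2.resize(s['img'][110:350,200:430],(400,420))
cv2.imwrite('pics/p2.png',o[:,:,::-1])
move_linear([483.4,311.6,131],vel=100); print(np.round(get_wrist_force(),1))
command_gripper(15,60); print(get_gripper_width(),get_finger_force(),np.round(get_wrist_force(),1),get_clock())
```

```text
[ 0.6 -0.1  0.2]
24.52490509831414 58.54889452457428 [-0.7 -0.   3. ] 12.9083
```

View pics/p2.png

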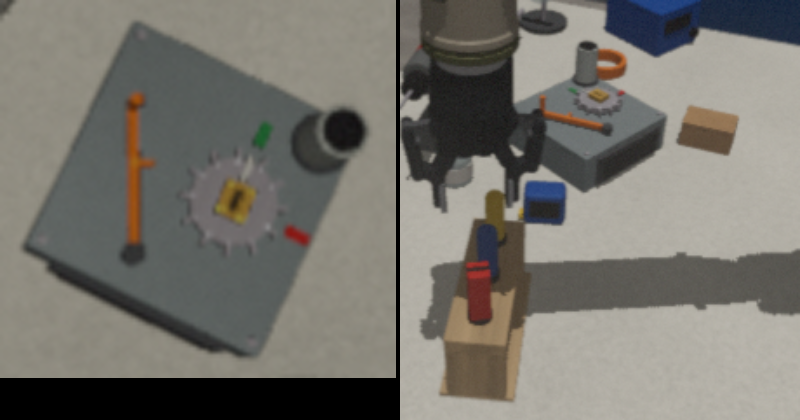

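The pawl is out (post at (136,100), left crop), the wheel has not moved, and the driver is gripped. I lift it and go above the slot.

Run:
```python
from rig import *
from h import *
import pickle
p=get_tool_pos();print(p,get_eef_rot())
move_linear([483.4,311.6,310],vel=150)
move_pose([508.8,-227.5,310],down(-.36))
move_linear([508.8,-227.5,218],vel=120)
wait(.2);print(get_tool_pos(),get_gripper_width(),get_clock(),np.round(get_wrist_force(),1),np.round(get_joints(),2))
t=capture('top');s=capture('side');pickle.dump((t,s),open('p3.pkl','wb'))
print('side px tip, slot',proj(s,[[508.8,-227.5,112],[508.8,-227.5,93],[508.8,-227.5,187]]))
o=np.zeros((600,800,3),np.uint8)
o[:,:400]=cv2.resize(s['img'][100:190,280:340],(400,600),interpolation=cv2.INTER_CUBIC)
o[:400,400:]=cv2.resize(t['img'][175:275,310:410],(400,400),interpolation=cv2.INTER_CUBIC)
cv2.imwrite('pics/p3.png',o[:,:,::-1])
```

```text
[483.54450469 311.74128573 131.41142021] [5.02848037e-01 8.64374780e-01 3.03098541e-04 1.80877742e-05]
[ 509.080532   -227.74613568  218.65288163] 24.59027706711786 17.3167 [ 0.   0.3 -0.8] [-0.58  0.52  1.32  1.62 -0.51  1.41  0.44]
side px tip, slot [[314.31269052 157.68804662]
 [313.8469752  163.18578486]
 [316.2438059  134.94568653]]
```

View pics/p3.png

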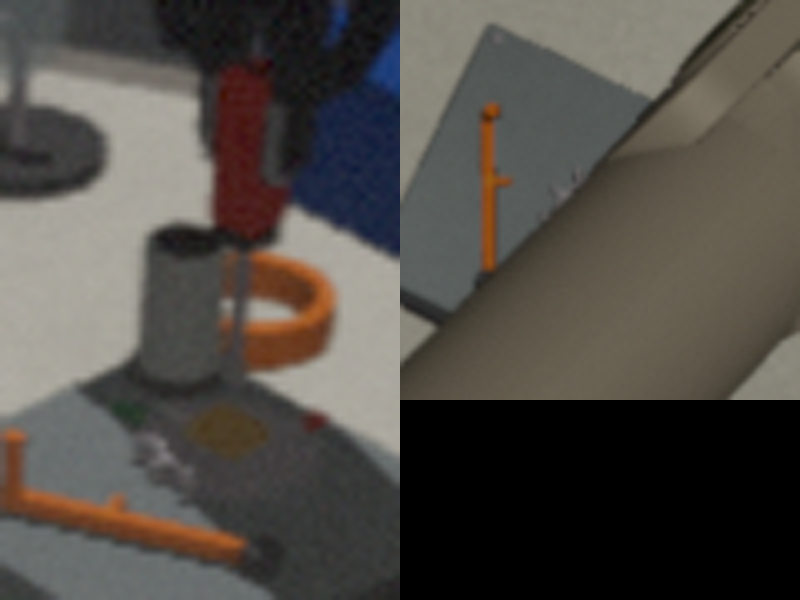

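Side crop: the blade tip at (237,385) is in line above the brass head at (229,432), within about 2 mm, which the slot's mouth takes up. I lower it while watching the force.

Run:
```python
from rig import *
from h import *
x,y=509.4,-227.4
for z in(205,200,197,195,193,191.5):
    move_linear([x,y,z],vel=40); f=np.round(get_wrist_force(),1); print(z,get_tool_pos().round(1),f,np.round(get_torque(),2))
    if abs(f[2])>12: break
wait(.2);print(get_clock(),get_gripper_width())
```

```text
205 [ 509.2 -227.3  204.7] [-0.1  0.6 -0.4] [-0.04 -0.04 -0.01]
200 [ 509.3 -227.3  199.7] [-0.2 -0.8 -0.6] [ 0.03 -0.01  0.02]
197 [ 509.3 -227.3  196.8] [ 0.1  0.6 -1.3] [-0.    0.02  0.01]
195 [ 509.3 -227.3  194.9] [-0.2 -0.7 -0.5] [-0.04 -0.02  0.06]
193 [ 509.3 -227.3  192.9] [-0.1 -0.3 -0.9] [ 0.03  0.02 -0.  ]
191.5 [ 509.3 -227.3  191.4] [ 0.  -0.5 -0.9] [0.06 0.06 0.03]
19.3667 24.669826614327707
```

Run:
```python
from rig import *
from h import *
import pickle
P=[509.4,-227.4,191.5]
for a in np.linspace(-.36,-2.13,12)[1:]:
    move_linear(P,down(a)); print(round(a,2),np.round(get_wrist_force(),1),np.round(get_torque(),2),get_clock())
wait(.3)
print(get_tool_pos(),np.round(get_joints(),2))
t=capture('top');s=capture('side');pickle.dump((t,s),open('p4.pkl','wb'))
def rectify(c,ctr,z,half,n=390):
    g=np.linspace(-half,half,n); X=ctr[0]-g[:,None]+0*g[None]; Y=ctr[1]-g[None]+0*g[:,None]
    uv=proj(c,np.c_[X.ravel(),Y.ravel(),np.full(X.size,z)]).reshape(n,n,2).astype(np.float32)
    return cv2.remap(c['img'],uv[...,0],uv[...,1],cv2.INTER_CUBIC)
o=np.zeros((400,800,3),np.uint8)
o[:,:400]=rectify(t,(508.8,-227.5),84,60,400);o[:,400:]=rectify(s,(508.8,-227.5),84,60,400)
cv2.imwrite('pics/p4.png',np.clip(o*1.5,0,255).astype(np.uint8)[:,:,::-1])
```

```text
-0.52 [ 0.1 -0.6 -0.7] [ 0.   -0.03  0.02] 19.675
-0.68 [-0.7 -0.2 -1.1] [0.06 0.05 0.02] 19.9833
-0.84 [-0.  -0.2 -0.1] [ 0.05 -0.1   0.02] 20.2917
-1.0 [0.2 0.8 0.3] [-0.02 -0.24  0.05] 20.6
-1.16 [ 1.7  0.4 -0.3] [-0.11 -0.38  0.12] 20.9083
-1.33 [ 1.5 -1.1 -0.6] [-0.2  -0.64  0.12] 21.2167
-1.49 [ 2.4 -0.6 -0.6] [-0.26 -0.75  0.1 ] 21.525
-1.65 [ 3.1 -0.8 -1. ] [-0.41 -0.95  0.08] 21.8333
-1.81 [ 3.2 -1.7 -0.7] [-0.54 -1.13  0.1 ] 22.1417
-1.97 [ 2.7 -2.5 -0.4] [-0.65 -1.23  0.09] 22.45
-2.13 [ 4.  -2.4 -1.2] [-0.79 -1.38  0.05] 22.7583
[ 509.52716305 -227.49667698  191.58505481] [-0.61  0.76  1.53  1.66 -0.76  1.48 -1.13]
```

View pics/p4.png

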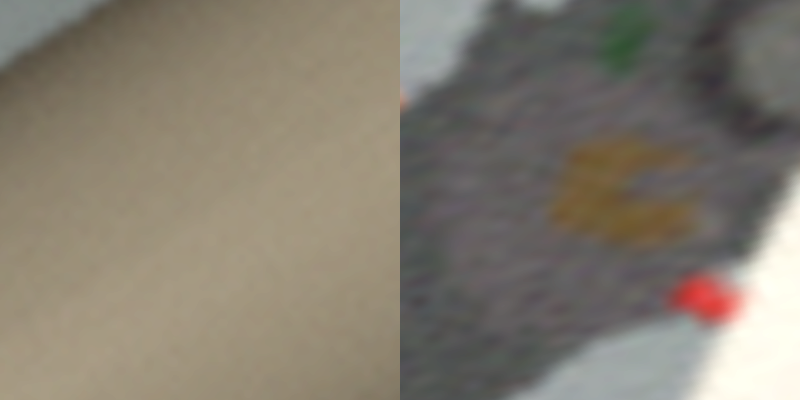

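Run:
```python
from h import *
import pickle
from rig import capture
ims=[capture('side') for _ in range(6)]
s=ims[0].copy(); s['img']=np.mean([i['img'] for i in ims],0).astype(np.float32); pickle.dump(s,open('s5.pkl','wb'))
def rectify(c,ctr,z,half,n=390):
    g=np.linspace(-half,half,n); X=ctr[0]-g[:,None]+0*g[None]; Y=ctr[1]-g[None]+0*g[:,None]
    uv=proj(c,np.c_[X.ravel(),Y.ravel(),np.full(X.size,z)]).reshape(n,n,2).astype(np.float32)
    return cv2.remap(c['img'],uv[...,0],uv[...,1],cv2.INTER_CUBIC)
r=rectify(s,(508.8,-227.5),84,55,560)
r=np.clip((r-30)*2.6,0,255)
a=np.clip((cv2.resize(s['img'][145:180,295:335],(240,210),interpolation=cv2.INTER_CUBIC)-30)*2.6,0,255)
o=np.zeros((560,800,3),np.uint8);o[:,:560]=r;o[:210,560:]=a
cv2.imwrite('pics/p5.png',o[:,:,::-1])
```

```text
(no output)
```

View pics/p5.png

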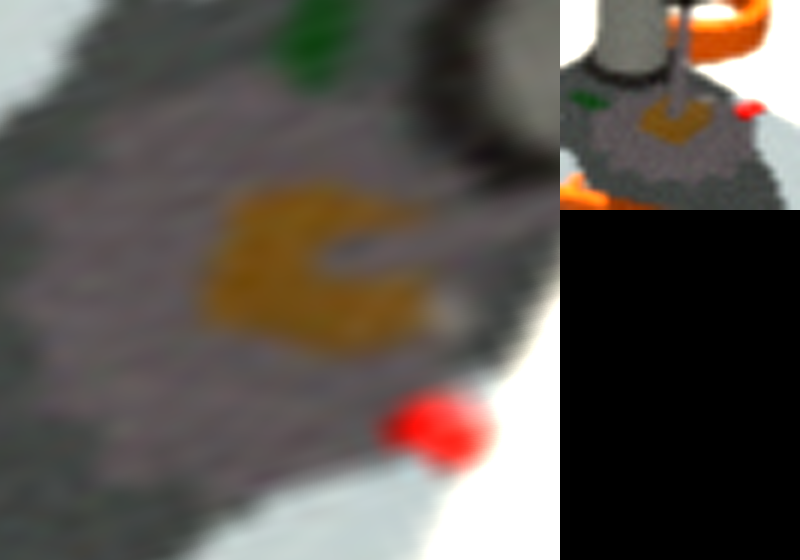

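The top view is blocked by the arm. In the side view a pale spot at (448,313) looks like the white line's end, possibly short of the red stripe. I'll check it with a polar profile against the starting picture.

Run:
```python
from h import *
import pickle
t0=pickle.load(open('top.pkl','rb'));s0=pickle.load(open('side.pkl','rb'));s5=pickle.load(open('s5.pkl','rb'))
def prof(c,rr,a):
    X=508.8+rr[None]*np.cos(a)[:,None];Y=-227.5+rr[None]*np.sin(a)[:,None]
    uv=proj(c,np.c_[X.ravel(),Y.ravel(),np.full(X.size,84.)]).reshape(*X.shape,2).astype(np.float32)
    return cv2.remap(c['img'].astype(np.float32),uv[...,0],uv[...,1],cv2.INTER_LINEAR).min(2)
for n,c,l,h in(('t0',t0,-1,.3),('s0',s0,-1,.3),('s5',s5,-2.6,-1.4)):
    a=np.arange(l,h,.05)
    for lo,hi in((22,28),(28,34),(34,38)):
        p=prof(c,np.linspace(lo,hi,7),a).mean(1); print(n,lo,a[p.argmax()].round(2),p.round().astype(int).tolist())
```

```text
t0 22 -0.45 [99, 100, 100, 100, 101, 101, 100, 101, 103, 108, 113, 117, 116, 111, 105, 102, 101, 101, 101, 100, 99, 99, 99, 100, 100, 101]
t0 28 -0.45 [98, 98, 98, 100, 102, 106, 105, 101, 100, 105, 112, 118, 115, 105, 100, 101, 108, 113, 108, 104, 100, 99, 98, 98, 98, 99]
t0 34 -0.4 [89, 89, 90, 90, 93, 98, 101, 94, 88, 90, 94, 101, 109, 98, 87, 90, 96, 103, 90, 84, 89, 90, 90, 90, 88, 87]
s0 22 0.25 [79, 83, 89, 94, 99, 102, 106, 111, 115, 119, 121, 121, 120, 120, 121, 124, 127, 129, 131, 132, 133, 134, 135, 136, 137, 138]
s0 28 -0.5 [111, 117, 123, 126, 129, 132, 134, 135, 135, 136, 137, 135, 131, 128, 128, 130, 131, 132, 131, 130, 129, 128, 128, 129, 131, 133]
s0 34 -0.45 [120, 121, 121, 122, 125, 127, 126, 124, 124, 127, 131, 133, 131, 128, 126, 126, 125, 121, 113, 105, 100, 98, 97, 100, 106, 113]
s5 22 -2.6 [62, 62, 62, 62, 61, 60, 59, 58, 56, 54, 51, 49, 47, 46, 45, 45, 46, 45, 46, 47, 50, 53, 56, 59, 61]
s5 28 -2.15 [62, 60, 59, 59, 59, 60, 61, 62, 63, 63, 62, 60, 59, 58, 58, 59, 60, 61, 61, 59, 57, 57, 57, 60, 62]
s5 34 -1.8 [60, 54, 48, 45, 48, 51, 53, 58, 63, 65, 65, 63, 61, 61, 62, 65, 67, 66, 64, 62, 60, 59, 59, 59, 61]
```

```bash
cat > look.py <<'E'
from rig import *
from h import *
import pickle
def polar(c,a,lo,hi):
    rr=np.linspace(lo,hi,7)
    X=508.8+rr[None]*np.cos(a)[:,None];Y=-227.5+rr[None]*np.sin(a)[:,None]
    uv=proj(c,np.c_[X.ravel(),Y.ravel(),np.full(X.size,84.)]).reshape(*X.shape,2).astype(np.float32)
    return cv2.remap(c['img'].astype(np.float32),uv[...,0],uv[...,1],cv2.INTER_LINEAR).min(2).mean(1)
def look(name):
    t=capture('top');s=capture('side');pickle.dump((t,s),open(name+'.pkl','wb'))
    o=np.zeros((430,800,3),np.uint8)
    o[:420,:440]=cv2.resize(t['img'][175:280,295:405],(440,420),interpolation=cv2.INTER_CUBIC)
    o[:,440:]=cv2.resize(s['img'][110:350,200:400],(360,430))
    cv2.imwrite(f'pics/{name}.png',o[:,:,::-1])
    a=np.arange(-2.6,-1.3,.05);p=polar(t,a,22,28);p=p-np.median(p);w=np.clip(p-3,0,None)
    i=p.argmax();k=slice(max(i-3,0),i+4);print('line',(a[k]*w[k]).sum()/w[k].sum(),p.round().astype(int).tolist())
E
python3 - <<'E'
from look import *
P=[509.4,-227.4,191.5]
move_linear(P,down(-2.05)); print(np.round(get_wrist_force(),1),np.round(get_torque(),2))
move_linear([509.4,-227.4,310],vel=120)
move_pose([483.4,311.6,310],down(.517))
look('p6'); print(get_clock(),get_gripper_width())
E
```

```text
[ 3.6 -2.2 -1.7] [-0.66 -1.15  0.02]
line -1.783843391888037 [-1, -1, -1, -1, -1, -1, -1, 0, 0, 0, 0, 1, 2, 4, 9, 14, 16, 15, 13, 7, 3, 1, -1, -2, -2, -2]
26.8917 24.111201373718302
```

View pics/p6.png

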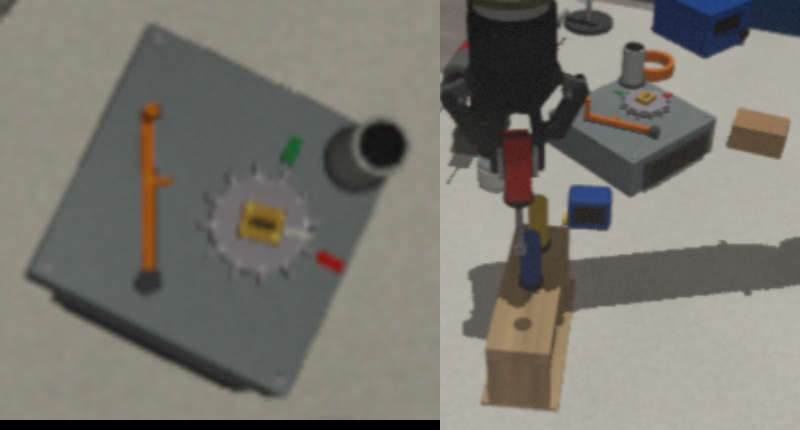

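The side and top crops show the line short of the red stripe: -1.78 rad measured against about -2.02 wanted. The driver is still well held and upright. I reinsert at the same angle and turn about 0.235 rad further.

Run:
```python
from look import *
command_gripper(15,110); print(get_gripper_width())
P=[509.4,-227.4]
move_pose([*P,310],down(-2.05)); print(np.round(get_joints(),2))
move_linear([*P,215],vel=150)
for z in(200,197,194,191.5):
    move_linear([*P,z],vel=40); f=np.round(get_wrist_force(),1); print(z,f,get_torque().round(2))
    if abs(f[2])>15: break
else:
    for a in(-2.13,-2.2,-2.28,-2.365):
        move_linear([*P,191.5],down(a)); print(a,np.round(get_wrist_force(),1),get_torque().round(2),np.round(get_joints(),2)[[2,6]])
    wait(.3)
    move_linear([*P,191.5],down(-2.285))
    move_linear([*P,310],vel=120)
    move_pose([483.4,311.6,310],down(.517))
    look('p7')
print(get_clock(),get_gripper_width())
```

```text
23.289531589912723
[-0.52  0.38  1.2   1.45 -0.35  1.55 -1.38]
200 [-0.   0.1 -0.8] [-0.01  0.06 -0.03]
197 [-0.2 -0.4 -1.1] [-0.   -0.06  0.  ]
194 [ 0.5 -0.5 -1.7] [-0.17 -0.37  0.02]
191.5 [ 2.7 -1.4 -3.3] [-0.45 -0.7   0.01]
-2.13 [ 3.1 -1.5 -4.1] [-0.57 -0.88  0.07] [ 1.17 -1.39]
-2.2 [ 3.9 -1.2 -6.4] [-0.67 -1.02  0.11] [ 1.18 -1.45]
-2.28 [ 2.1 -3.  -5.7] [-0.71 -1.12  0.1 ] [ 1.2  -1.52]
-2.365 [ 4.8 -2.7 -6.8] [-0.84 -1.22  0.13] [ 1.22 -1.59]
line -2.0138550363396743 [0, 0, 0, 0, 0, -1, -1, 1, 4, 8, 12, 16, 16, 14, 9, 5, 2, 0, -1, -2, -2, -2, -2, -2, -2, -2]
35.8583 23.574405948138097
```

The line now reads -2.014 rad, at the red stripe. Driver back into its hole, then the pawl in.

Run:
```python
from look import *
X=[483.4,311.6]
move_linear([*X,215],vel=150); move_linear([*X,140],vel=80); print(np.round(get_wrist_force(),1))
for z in np.arange(138,126,-1):
    move_linear([*X,float(z)],vel=30); f=get_wrist_force(); print(z,np.round(f,1))
    if f[2]>4: break
command_gripper(60,20); wait(.2)
move_linear([*X,260],vel=150)
th=.43;a0=YAW+np.pi/2
move_pose([*postat(th),260],down(a0+th)); command_gripper(40,20)
print(get_clock(),np.round(get_joints(),2))
look('p8')
```

```text
[-0.5 -0.  -0.5]
138 [ 0.2  0.2 -1.5]
137 [ 0.1  0.2 -1.9]
136 [ 0.   0.7 -1. ]
135 [ 0.2  0.2 -2.3]
134 [-0.1  0.2 -1.1]
133 [-0.2 -0.1 -0.9]
132 [ 0.  -0.8 -1.3]
131 [-3.2  0.1  5.9]
43.45 [-0.52  0.48  1.06  1.42 -0.42  1.48  2.08]
line -2.028698210943789 [-1, -1, 0, 0, 0, 0, 0, 2, 4, 8, 12, 15, 15, 12, 8, 4, 1, -1, -2, -2, -2, -2, -2, -3, -5, -8]
```

View pics/p8.png

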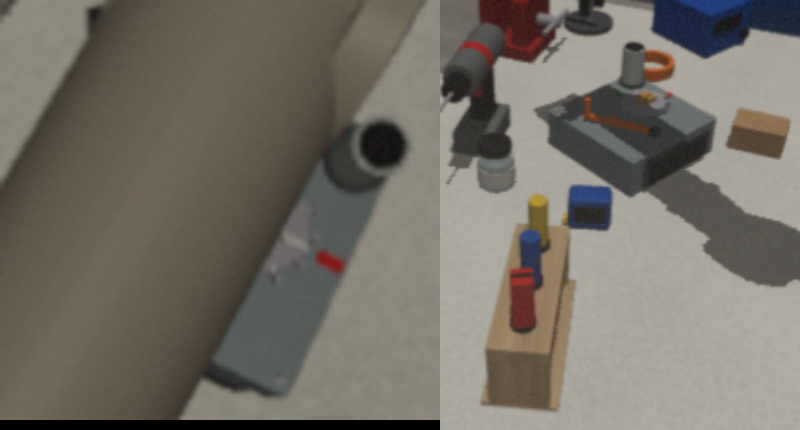

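The driver stands back in its hole (side crop, (523,295)). Now I swing the pawl in.

Run:
```python
from look import *
t6=pickle.load(open('p6.pkl','rb'))[0]; p=onplane(t6,[333,202],112)[0,:2]; print(p,postat(.43))
a0=YAW+np.pi/2
move_linear([*postat(.43),150],vel=150); move_linear([*postat(.43),93],vel=60); print(np.round(get_wrist_force(),1))
command_gripper(18,20); print(get_gripper_width())
for th in(.3,.2,.1,.04,0,-.02,-.04,-.05):
    move_linear([*postat(th),93],down(a0+th),vel=50); f=get_wrist_force(); print(th,np.round(f,1))
    if np.hypot(f[0],f[1])>8: break
wait(.2)
move_linear([*postat(max(th,-.03)+.02),93],down(a0))
command_gripper(40); move_linear([*get_tool_pos()[:2],260],vel=200)
move_pose([420,150,350],down(.517))
look('p9'); print(get_clock())
```

```text
[ 583.92881661 -151.83185077] [ 582.86695703 -152.78093207]
[ 1.1 -1.   0.5]
18.323208844240128
0.3 [-0.9  0.6 -0.2]
0.2 [1.  0.6 0.4]
0.1 [ 0.9  0.3 -0.5]
0.04 [-0.1  0.7 -0.6]
0 [ 0.3 -0.1 -0. ]
-0.02 [-0.2 -0.6 -0.4]
-0.04 [-0.2  1.4  0.4]
-0.05 [1.3 4.3 0.4]
line -2.014450932122125 [-1, -1, 0, 1, 0, 0, 0, 1, 4, 7, 12, 16, 16, 13, 9, 5, 2, -1, -2, -2, -2, -1, -1, -2, -2, -3]
51.7333
```

View pics/p9.png

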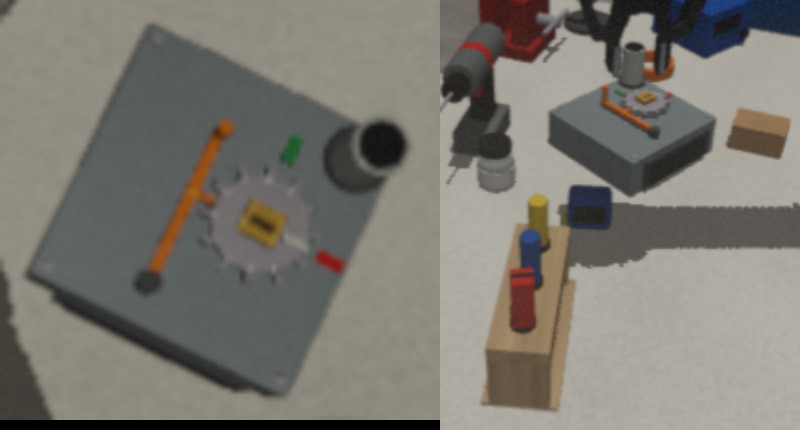

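The pawl is fully in (post at (225,128), as at the start, with contact against the stop felt). The line points at the red stripe, and the driver is in the rack.

```bash
python3 -c "
from rig import *
print(hand_in(),get_clock())"
```

```text
the job is handed in; nothing more can be done
the job is handed in; nothing more can be done
```

I handed in the job at about 52 s, but no verdict came back: the wheel's white line is within about 0.01 rad of the red stripe by camera, the pawl is fully in, and the red screwdriver stands in its original rack hole.

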